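# Cover the three porcelain jars

### The arm

A 6-joint arm with a two-finger parallel gripper is mounted at the origin on the work surface. World frame = base frame: x ahead of the robot, y to its left, z up, the work surface at z = 0. Lengths are in m, angles in rad, forces in N, time in s.
With the tool pointing down it reaches from about 0.3 to 0.875 m from the base axis. Payload 6.4 kg.
Tool frame: the origin (TCP) lies midway between the tips of the shut fingers; the grasp point (between the pads) lies 19 mm behind it; z points along the fingers, y is the line along which they close (so a half turn about z gives the same grasp; the last joint's range is limited). The gripper opens to 85 mm and grips with 20 to 120 N. Pads are 22 mm wide; open, the fingers measure 114 mm over their backs; the gripper's body (76 mm by 85 mm) begins 54 mm behind the grasp point. The pads swing forward as they close: fully open they stand 13 mm farther back than shut.
Start: joints at [0.92, 0.181, 1.607, -0, 1.354, -0.206], TCP at [0.247, 0.519, 0.231] pointing down, gripper open.
Joint ranges: [-2.99, 2.99], [-0.89, 2.07], [0.3, 2.58], [-1.14, 4.28], [0, 2.63], [-3.12, 3.12]. Speed limits (rad/s): [2.57, 2.57, 3.01, 3.14, 3.14, 3.14].

### API

Orientations are given as a unit quaternion [w, x, y, z].
In Python, from bench import ctrl gives the robot as it stands. The module is installed in compiled form; this text tells all that it offers.
- The arm moves only by the tool move_arm, never from a script. Its argument "plan" is one flat list of numbers, 6 for each row, row after row: the shift along the world's x, y, z in units of 50 mm (1.0 is 50 mm), then the turn, a rotation vector about the world's x, y, z in rad. A call has 1 to 10 rows; each row is the pose to reach, as a shift and turn from the pose commanded when the call began; what a row does not reach only later rows make up. A row lasts 1/8 s, in which the tool goes at most 62.5 mm and 10.7 degrees, less where a joint would pass 70% of its speed; a pose out of reach is approached as far as the arm can. A call with a gripper value outside its range is refused whole. "grip" is the finger opening in mm, from 0 to 85.4, set as the call begins (left out, the last holds). The fingers move at their own pace and stop on an object; the grip force is fixed at half the most. Time passes only in rows, so rows that repeat a pose let the fingers close. It gives the time, the measured TCP pose, the force, the opening and the grip force at its end, in the units of the state.
- ctrl.get_obs(): the state, without advancing time (a new reading comes with each control period).
- ctrl.camera(name): name is "side" or "top"; returns a dict with "pixels" (480x640x3 uint8, red, green, blue), "fx", "fy", "cx", "cy" (pixels), "origin" and "attitude" of the camera in the world. Camera axes: x right, y down, z forward; pixel columns grow to the right and rows downward; lengths in m; the calibration is good to about 2 mm. A picture is of the moment at which its call begins. There is no depth.
- ctrl.hand_in(): hands the job in; it is judged then, once.
The state is a dict: "time_s": time; "q": joint angles; "dq": joint speeds; "joint_efforts": joint torques, N m; "eef_pos": TCP position; "eef_rot": TCP orientation; "wrist_force": force on the tool from outside, world axes, zero at the start; "torque": the same for the moment, N m; "opening": opening from 0.0 (shut) to 1.0 (fully open); "grasp_force": force on a finger pad.
Only numpy, scipy, OpenCV 4.12 (cv2) and the standard library are available. Lean on these libraries where they do the work, as an engineer would, in place of code of your own. Each camera call takes 0.05 s, during which the arm holds its last target. There are 200 camera calls.

### The job

Three porcelain jars stand open on the lab bench. Pick out the three knobbed porcelain lids from among the other ware and cover each jar with the lid of its size (small on small, medium on medium, large on large), lying flat and centred so that the mouth is fully covered. Leave the jars standing where they are and leave the flask, the mortar and the steel dish alone.

Things in the scene. Friction and masses are not known exactly. Their poses are not given: they have to be found in the camera images.
- lid_small: the small lid, loose, lying flat on the bench knob up: a white porcelain disc 72 mm across and 6 mm thick with an upright round knob 22 mm across in the middle, rising from 6 to 34 mm above the underside. Origin at the centre of the flat underside, z up through the knob. Fits the small jar, overhanging its outside by 6 mm all round. It has no lip below, just rests on the rim. About 60 g
- jar_small: the small jar, loose, standing open: a plain straight round white porcelain jar 60 mm across outside, 46 mm tall, wall 5 mm. Origin at the centre of its underside, z up, so its rim lies 46 mm above the origin. About 170 g
- lid_medium: the medium lid, loose, lying flat on the bench knob up: a white porcelain disc 92 mm across and 6 mm thick with an upright round knob 22 mm across in the middle, rising from 6 to 34 mm above the underside. Origin at the centre of the flat underside, z up through the knob. Fits the medium jar, overhanging its outside by 6 mm all round. It has no lip below, just rests on the rim. About 100 g
- jar_medium: the medium jar, loose, standing open: a plain straight round white porcelain jar 80 mm across outside, 58 mm tall, wall 5 mm. Origin at the centre of its underside, z up, so its rim lies 58 mm above the origin. About 280 g
- lid_large: the large lid, loose, lying flat on the bench knob up: a white porcelain disc 112 mm across and 6 mm thick with an upright round knob 22 mm across in the middle, rising from 6 to 34 mm above the underside. Origin at the centre of the flat underside, z up through the knob. Fits the large jar, overhanging its outside by 6 mm all round. It has no lip below, just rests on the rim. About 150 g
- jar_large: the large jar, loose, standing open: a plain straight round white porcelain jar 100 mm across outside, 70 mm tall, wall 5 mm. Origin at the centre of its underside, z up, so its rim lies 70 mm above the origin. About 420 g
- flask: bystander, loose: clear glass conical flask, 66 mm across the foot, narrowing to a 24 mm neck (30 mm at its lip), 107 mm tall. Origin at the centre of its underside. Leave alone
- mortar: bystander, loose: white porcelain mortar, a flared bowl 94 mm across the top and 55 mm tall, with its pestle leaning in it and sticking out to about 100 mm height, 56 mm from the middle. Origin at the centre of its underside. Leave alone
- dish: bystander, loose: flat shut round steel dish without a knob, 92 mm across, 19 mm tall. Origin at the centre of its underside. Leave alone
There are look-alikes about, which are no part of the job. Leave any pink look-alike of the lid_medium alone. What is shaped like the lid_large but yellow is not meant.

How it is judged:
At the end, for the whole second after the job is handed in: Each lid lies knob up on the rim of the jar of its own size, flat (lid and jar tilted under 0.08 rad, underside within about 4 mm of the rim height), its centre within 10 mm of the jar's, at rest; each jar stands upright within 40 mm of where it started (horizontal distance between lid_small and jar_small below 0.01 m and z of lid_small in the frame of jar_small between 0.042 and 0.051 m and angle between each of lid_small, jar_small, lid_medium, jar_medium, lid_large, jar_large's own z axis and vertical below 0.08 rad and distance of each of jar_small, jar_medium, jar_large from where it was at the start of the episode below 0.04 m and linear speed of each of lid_small, jar_small, lid_medium, jar_medium, lid_large, jar_large below 0.02 m/s and horizontal distance between lid_medium and jar_medium below 0.01 m and z of lid_medium in the frame of jar_medium between 0.054 and 0.063 m and horizontal distance between lid_large and jar_large below 0.01 m and z of lid_large in the frame of jar_large between 0.066 and 0.075 m); the robot touches nothing.
It fails at once if the conical flask is pushed more than 40 mm or tipped (distance of flask from where it was at the start of the episode above 0.04 m or angle between flask's own z axis and vertical above 0.4 rad).
It fails at once if the mortar is pushed more than 40 mm or tipped (distance of mortar from where it was at the start of the episode above 0.04 m or angle between mortar's own z axis and vertical above 0.4 rad).
It fails at once if the steel dish is pushed more than 40 mm or tipped (distance of dish from where it was at the start of the episode above 0.04 m or angle between dish's own z axis and vertical above 0.4 rad).
It fails at once if a jar is tipped over (angle between any of jar_small, jar_medium, jar_large's own z axis and vertical above 0.5 rad).
It also fails if it takes over 93 s, if anything falls off the work surface, if the arm or the gripper's body presses on something with over 40 N, if the wrist force passes 120 N, or if a joint passes its speed limit or range.

## Working session

There is one attempt and no reset: what is moved stays moved. The work goes in short steps, Python scripts to look and compute and a tool call to move; the robot and the scene stay as the last step left them, time stands still between calls to the robot, and variables do not carry over. Pictures are saved under pics/ and viewed, at most 14 in all, crops included, and the job is handed in when it is done.

Besides the shell and the picture viewer there is one more tool, called after "Request:" in YAML: its name, and indented under it one key for each argument. move_arm: Moves the arm, as the interface text tells. Its arguments: {"type":"object","properties":{"plan":{"type":"array"},"grip":{"type":"number"}},"required":["plan"]}

```bash
mkdir -p pics; cat > h.py <<'E'
import numpy as np, cv2
from bench import ctrl
from scipy.spatial.transform import Rotation as R
def att(a):
    a=np.array(a,float)
    return a if a.shape==(3,3) else R.from_quat(a[[1,2,3,0]]).as_matrix()
def ray(c,u,v,z):
    d=att(c["attitude"])@np.array([(u-c["cx"])/c["fx"],(v-c["cy"])/c["fy"],1])
    o=np.array(c["origin"]); return o+d*(z-o[2])/d[2]
def proj(c,p):
    q=att(c["attitude"]).T@(np.array(p)-np.array(c["origin"])); return c["fx"]*q[0]/q[2]+c["cx"],c["fy"]*q[1]/q[2]+c["cy"]
def shot(n,f):
    c=ctrl.camera(n); cv2.imwrite("pics/"+f,c["pixels"][:,:,::-1]); return c
E
python3 - <<'E'
from h import *
for n in("top","side"):
    c=shot(n,n+"0.png"); print(n,c["fx"],c["cx"],c["cy"],c["origin"],c["attitude"])
print(ctrl.get_obs())
E
```

```text
top 523.9054279135014 311.7094823696911 239.42647558035952 [0.36133937 0.01400863 1.36393473] [-0.0399048   0.70795556 -0.70365116  0.0456243 ]
side 547.5529446723543 321.7817020593172 240.15140326698966 [-0.01037558 -0.69114449  1.11343364] [-0.32163731  0.88839163 -0.30905454  0.10860498]
{'time_s': 0.1, 'q': array([ 9.19710742e-01,  1.81485225e-01,  1.60788730e+00, -7.69173322e-06,
        1.35383542e+00, -2.06336265e-01]), 'dq': array([ 0.00066617, -0.00118786, -0.00248972,  0.00099106, -0.00109147,
       -0.00096362]), 'joint_efforts': array([ 4.34390222e-04, -4.45874655e+01, -3.52238452e+01, -3.15138877e-04,
        4.08567095e-03, -3.90585944e-05]), 'eef_pos': array([0.2470795 , 0.51865525, 0.23047388]), 'eef_rot': array([-3.32321643e-04,  2.20545548e-01,  9.75376342e-01, -7.36115689e-04]), 'wrist_force': array([-0.34483884, -0.07536921,  0.13729858]), 'torque': array([-0.04898527,  0.01142289, -0.01052301]), 'grasp_force': 0.0, 'opening': 0.9987524709308706}
```

View pics/top0.png

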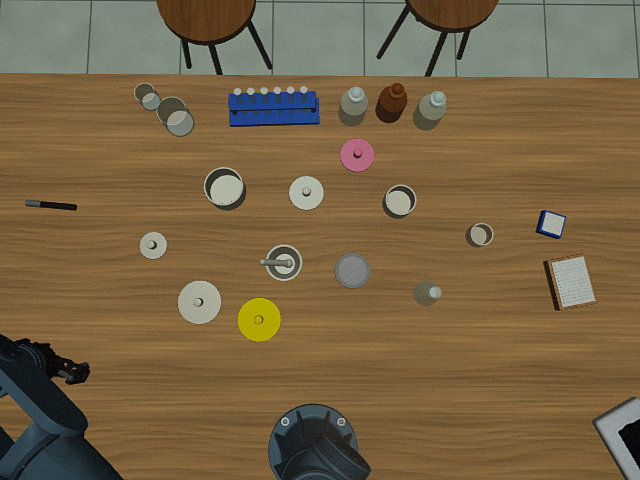

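View pics/side0.png

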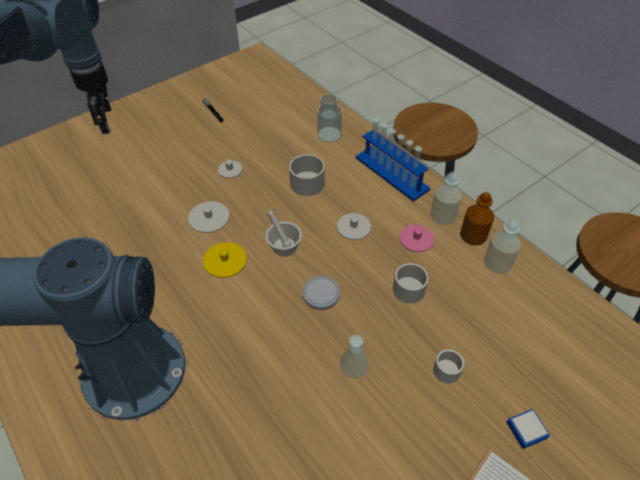

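The top view shows these candidates for the lids:
- Small lid: white, (153,245).
- Medium lid: white, (306,193). Look-alikes are the pink lid (357,155) and the knobless steel dish (352,270).
- Large lid: white, (200,302). The look-alike is the yellow lid (259,320).

The jars are large (224,188), medium (400,200) and small (481,235). The mortar is at (284,262) and the flask at (428,292). I choose the three white lids, and I'll measure them and check in a crop.

```bash
cat > m.py <<'E'
from h import *
def blobs(c,seeds,sat=60,lo=0):
    # non-wood: wood is saturated orange
    hsv=cv2.cvtColor(c["pixels"],cv2.COLOR_RGB2HSV)
    m=((hsv[...,1]<sat)&(hsv[...,2]>lo)).astype(np.uint8)
    cs,_=cv2.findContours(m,cv2.RETR_EXTERNAL,cv2.CHAIN_APPROX_NONE)
    out=[]
    for s in seeds:
        k=[x for x in cs if len(x)>15 and cv2.pointPolygonTest(x,s,True)>-3]
        out.append(max(k,key=len)[:,0] if k else None)
    return out,m
def circ(c,k,z):
    P=np.array([ray(c,u,v,z)[:2] for u,v in k])
    (x,y),(a,b),_=cv2.fitEllipse((P*1000).astype(np.float32))
    return round(x,1),round(y,1),round(a,1),round(b,1)
E
python3 - <<'E'
from m import *
N=["lidS","lidM","lidL","jarS","jarM","jarL","mortar","dish","flask"]
S={"top":[(153,250),(306,203),(200,312),(481,235),(400,200),(224,188),(284,270),(352,270),(428,292)],
"side":[(229,173),(353,233),(208,223),(449,362),(410,280),(307,170),(283,240),(321,292),(355,360)]}
Z=[.006,.006,.006,.046,.058,.07,.055,.019,0]
for n in S:
    c=ctrl.camera(n); B,m=blobs(c,S[n],80)
    for a,k,z in zip(N,B,Z): print(n,a,None if k is None else circ(c,k,z))
    im=c["pixels"][:,:,::-1].copy()
    cv2.drawContours(im,[k[:,None] for k in B if k is not None],-1,(0,0,255),1)
    if n=="top": cv2.imwrite("pics/crop.png",cv2.resize(im[130:350,120:520],None,fx=2,fy=2,interpolation=cv2.INTER_NEAREST))
E
```

```text
top lidS (509.1, 416.1, 68.8, 69.3)
top lidM (651.2, 19.0, 88.8, 89.9)
top lidL (363.3, 291.6, 108.6, 109.9)
top jarS (539.5, -427.2, 56.0, 61.5)
top jarM (620.3, -217.6, 77.6, 89.8)
top jarL (647.7, 223.9, 97.7, 112.9)
top mortar (462.8, 76.4, 88.4, 97.4)
top dish (446.5, -100.5, 88.7, 89.1)
top flask (393.6, -293.1, 52.6, 72.9)
side lidS (510.8, 420.5, 70.4, 77.4)
side lidM (651.3, 21.5, 90.8, 94.0)
side lidL (364.2, 294.9, 111.1, 114.5)
side jarS (530.0, -430.5, 60.1, 82.3)
side jarM (610.8, -228.8, 80.4, 119.6)
side jarL (636.4, 206.3, 101.6, 171.2)
side mortar (462.0, 80.9, 85.9, 144.1)
side dish (445.1, -99.6, 90.6, 96.4)
side flask (401.5, -276.4, 59.1, 108.3)
```

View pics/crop.png

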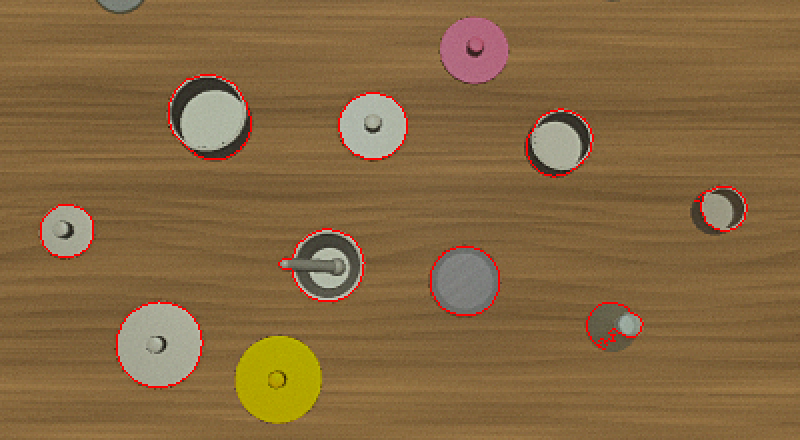

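The crop confirms the choice: three white knobbed lids, with outlines tight on the discs. The pink and yellow lids and the knobless dish are separate. The jar outlines include wall, so I'll fit the rims on their far arc only.

```bash
cat >> m.py <<'E'
from scipy.optimize import least_squares
N=["lidS","lidM","lidL","jarS","jarM","jarL"]
S={"top":[(153,250),(306,203),(200,312),(481,235),(400,200),(224,188)],
"side":[(229,173),(353,233),(208,223),(449,362),(410,280),(307,170)]}
Z=[.006,.006,.006,.046,.058,.07]; RR=[.036,.046,.056,.03,.04,.05]
def far(c,k,z,r,shy):
    P=np.array([ray(c,u,v,z)[:2] for u,v in k]); o=np.array(c["origin"])[:2]
    d=P.mean(0)-o; d/=np.linalg.norm(d); ctr=P[np.argmax(P@d)]-d*r
    for _ in range(4):
        Q=P[(P-ctr)@d>0.1*r]
        s=least_squares(lambda p:np.hypot(*(Q-p).T)-(r-shy),ctr,loss="soft_l1",f_scale=.001); ctr=s.x
    return ctr*1000, np.abs(s.fun).mean()*1000
def run():
    for n in S:
        c=ctrl.camera(n); B,m=blobs(c,S[n],80)
        for a,k,z,r in zip(N,B,Z,RR): print(n,a,*[np.round(t,1) for t in far(c,k,z,r,.0013)])
E
python3 -c "
from m import *
run()"
```

```text
top lidS [508.8 415.8] 0.5
top lidM [651.   19.1] 0.6
top lidL [363.4 291.7] 0.6
top jarS [ 538.8 -428.5] 0.6
top jarM [ 624. -221.] 0.7
top jarL [653.2 227.6] 0.5
side lidS [511.7 422.8] 1.6
side lidM [653.  23.] 0.7
side lidL [364.9 297.3] 0.7
side jarS [ 539.8 -425.5] 0.6
side jarM [ 625.8 -217.9] 0.7
side jarL [655.  232.5] 0.8
```

Request:
move_arm:
  plan: [5.26,-2.0,-2.0,0,0,0,5.26,-2.0,-2.0,0,0,0,5.26,-2.0,-2.0,0,0,0,5.26,-2.0,-2.0,0,0,0,5.26,-2.0,-2.0,0,0,0,5.26,-2.0,-2.0,0,0,0,5.26,-2.0,-2.0,0,0,0,5.26,-2.0,-2.0,0,0,0]
  grip: 60

```text
time_s: 1.3
eef_pos: [0.5095, 0.42, 0.132]
eef_rot: [0.0, 0.22, 0.976, 0.0]
wrist_force: [0.2, -0.2, 0.4]
opening: 0.703
grasp_force: 0.0
```

```bash
python3 - <<'E'
from h import *
a=shot("top","a_top.png");b=shot("side","a_side.png")
p=ctrl.get_obs()["eef_pos"];print(p)
A=a["pixels"][150:310,90:290,::-1];B=b["pixels"][70:230,140:340,::-1]
im=np.hstack([cv2.resize(x,(400,320),interpolation=2) for x in(A,B)]);cv2.imwrite("pics/a.png",im)
for c,o in((a,(90,150)),(b,(140,70))):
    q=np.array(proj(c,p)); print(q,(q-o)*2)
E
```

```text
[0.50957958 0.42006231 0.13210244]
[135.7679728  238.94984905] [ 91.53594561 177.89969811]
[223.12963241 135.08351226] [166.25926483 130.16702453]
```

View pics/a.png

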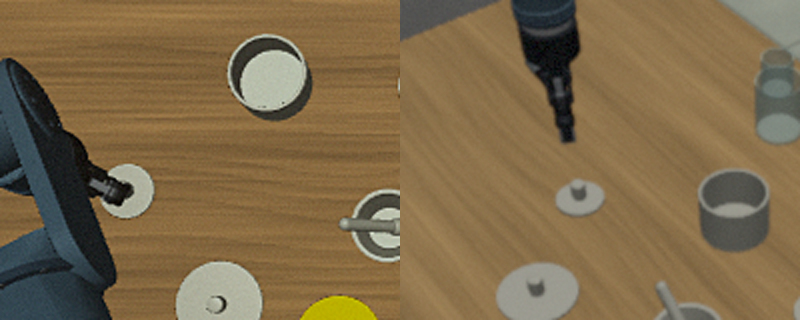

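The TCP's projection agrees with the gripper in both views: the finger at crop (118,187) is the one on the near side. The tool is centred over the small lid, so I'll descend and grip.

Request:
move_arm:
  plan: [0,0,-1.2,0,0,0,0,0,-1.8,0,0,0,0,0,-2.1,0,0,0,0,0,-2.3,0,0,0,0,0,-2.4,0,0,0,0,0,-2.4,0,0,0,0,0,-2.4,0,0,0]

```text
time_s: 2.28
eef_pos: [0.5111, 0.4195, 0.0123]
eef_rot: [0.001, 0.221, 0.975, 0.001]
wrist_force: [-0.4, -1.0, 0.3]
opening: 0.704
grasp_force: 0.0
```

Request:
move_arm:
  plan: [0,0,0,0,0,0,0,0,0,0,0,0,0,0,0,0,0,0,0,0,0,0,0,0,0,0,0,0,0,0,0,0,0,0,0,0,0,0,0,0,0,0,0,0,0,0,0,0]
  grip: 10

```text
time_s: 3.28
eef_pos: [0.5108, 0.4193, 0.0119]
eef_rot: [0.0, 0.221, 0.975, 0.0]
wrist_force: [0.5, 0.6, 5.7]
opening: 0.228
grasp_force: 59.2
```

Request:
move_arm:
  plan: [0,0,0.5,0,0,0,0,0,1.5,0,0,0,0,0,2.6,0,0,0,0,0,3.4,0,0,0,0,0,3.6,0,0,0,0.05,-1.0,3.6,0,0,0,0.1,-2.0,3.6,0,0,0,0.15,-3.1,3.6,0,0,0,0.2,-4.3,3.6,0,0,0,0.25,-5.5,3.6,0,0,0]

```text
time_s: 4.53
eef_pos: [0.5214, 0.1423, 0.189]
eef_rot: [-0.002, 0.22, 0.975, -0.001]
wrist_force: [0.6, -0.5, -0.5]
opening: 0.231
grasp_force: 59.0
```

Request:
move_arm:
  plan: [0.05,-1.2,0,0,0,0,0.1,-2.4,0,0,0,0,0.13,-3.6,0,0,0,0,0.16,-4.8,0,0,0,0,0.2,-6.0,0,0,0,0,0.23,-7.2,0,0,0,0,0.26,-8.4,0,0,0,0,0.28,-9.5,0,0,0,0,0.3,-10.3,0,0,0,0,0.3,-10.8,0,0,0,0]

```text
time_s: 5.78
eef_pos: [0.5365, -0.3974, 0.1882]
eef_rot: [-0.002, 0.221, 0.975, 0.001]
wrist_force: [-0.0, 0.3, -0.4]
opening: 0.235
grasp_force: 59.0
```

Request:
move_arm:
  plan: [0.03,-0.6,0,0,0,0,0.03,-0.6,0,0,0,0,0.03,-0.6,0,0,0,0,0.03,-0.6,0,0,0,0,0.03,-0.6,-1.0,0,0,0,0.03,-0.6,-1.6,0,0,0,0.03,-0.6,-1.6,0,0,0,0.03,-0.6,-1.6,0,0,0]

```text
time_s: 6.78
eef_pos: [0.5403, -0.4262, 0.113]
eef_rot: [0.001, 0.22, 0.975, -0.001]
wrist_force: [0.1, -1.2, -0.5]
opening: 0.231
grasp_force: 59.0
```

```bash
python3 - <<'E'
from h import *
a=shot("top","b_top.png");b=shot("side","b_side.png")
print(ctrl.get_obs()["eef_pos"])
A=a["pixels"][160:320,400:600,::-1];B=b["pixels"][250:410,350:550,::-1]
im=np.hstack([cv2.resize(x,(400,320),interpolation=2) for x in(A,B)]);cv2.imwrite("pics/b.png",im)
E
```

```text
[ 0.54056054 -0.426803    0.11383518]
```

View pics/b.png

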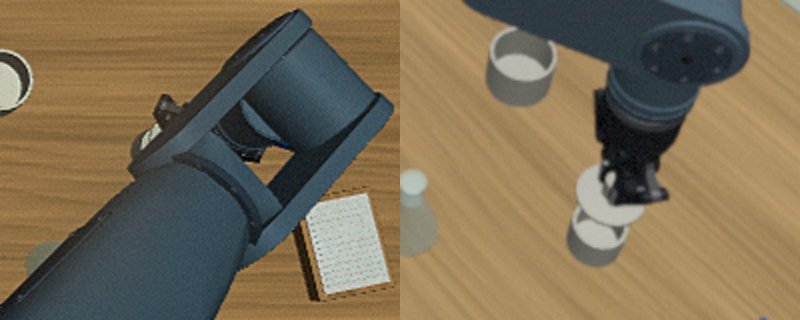

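The lid is held level at crop (608,195), above the jar rim at (598,225). Lowering.

Request:
move_arm:
  plan: [0,0,-0.4,0,0,0,0,0,-0.7,0,0,0,0,0,-0.9,0,0,0,0,0,-1.0,0,0,0,0,0,-1.06,0,0,0,0,0,-1.09,0,0,0,0,0,-1.1,0,0,0,0,0,-1.1,0,0,0]

```text
time_s: 7.88
eef_pos: [0.5399, -0.4264, 0.0579]
eef_rot: [0.001, 0.221, 0.975, -0.0]
wrist_force: [-1.9, 2.0, 5.4]
opening: 0.227
grasp_force: 59.6
```

Request:
move_arm:
  plan: [0,0,0,0,0,0,0,0,0,0,0,0,0,0,0,0,0,0,0,0,0,0,0,0,0,0,0,0,0,0,0,0,0.5,0,0,0,0,0,1.2,0,0,0,0,0,2.0,0,0,0,0,0,2.8,0,0,0,0,0,3.0,0,0,0]
  grip: 60

```text
time_s: 9.12
eef_pos: [0.5406, -0.4272, 0.2102]
eef_rot: [0.002, 0.221, 0.975, -0.002]
wrist_force: [0.3, -0.6, -0.6]
opening: 0.704
grasp_force: 0.0
```

Request:
move_arm:
  plan: [0.3,1.1,0,0,0,0,0.6,2.3,0,0,0,0,0.9,3.5,0,0,0,0,1.2,4.7,0,0,0,0,1.5,5.9,0,0,0,0,1.8,7.1,0,0,0,0,2.0,8.1,0,0,0,0,2.24,8.95,0,0,0,0,2.24,8.95,-1.0,0,0,0,2.24,8.95,-2.0,0,0,0]

```text
time_s: 10.38
eef_pos: [0.6511, 0.0227, 0.1044]
eef_rot: [0.0, 0.22, 0.976, -0.0]
wrist_force: [0.0, -0.1, -0.9]
opening: 0.705
grasp_force: 0.0
```

```bash
python3 - <<'E'
from h import *
b=shot("side","c_side.png")
print(ctrl.get_obs()["eef_pos"])
A=b["pixels"][290:410,370:520,::-1];B=b["pixels"][140:260,280:430,::-1]
im=np.hstack([cv2.resize(x,(400,320),interpolation=2) for x in(A,B)]);cv2.imwrite("pics/c.png",im)
E
```

```text
[0.64576941 0.02288299 0.09574503]
```

View pics/c.png

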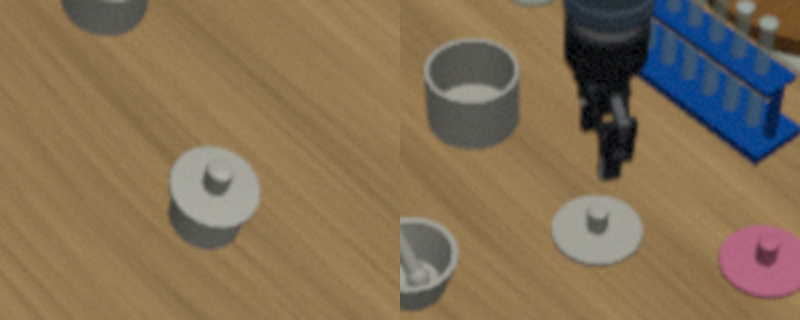

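The small lid sits flat on its jar (crop (215,185)). The gripper is above the medium lid.

Request:
move_arm:
  plan: [0,0,0,0,0,0,0,0,-0.3,0,0,0,0,0,-0.8,0,0,0,0,0,-1.2,0,0,0,0,0,-1.4,0,0,0,0,0,-1.5,0,0,0,0,0,-1.5,0,0,0]

```text
time_s: 11.3
eef_pos: [0.6517, 0.0215, 0.0315]
eef_rot: [0.0, 0.221, 0.975, 0.0]
wrist_force: [0.4, -0.7, -0.3]
opening: 0.701
grasp_force: 0.0
```

Request:
move_arm:
  plan: [0,0,-0.2,0,0,0,0,0,-0.36,0,0,0,0,0,-0.38,0,0,0,0,0,-0.38,0,0,0]

```text
time_s: 11.8
eef_pos: [0.6513, 0.0216, 0.0121]
eef_rot: [-0.0, 0.221, 0.975, -0.0]
wrist_force: [1.1, -0.4, 0.4]
opening: 0.703
grasp_force: 0.0
```

Request:
move_arm:
  plan: [0,0,0,0,0,0,0,0,0,0,0,0,0,0,0,0,0,0,0,0,0,0,0,0,0,0,0,0,0,0,0,0,0,0,0,0,0,0,0,0,0,0,0,0,0,0,0,0]
  grip: 10

```text
time_s: 12.8
eef_pos: [0.6518, 0.0215, 0.0128]
eef_rot: [0.0, 0.221, 0.975, 0.0]
wrist_force: [-0.3, -0.8, 6.0]
opening: 0.231
grasp_force: 59.2
```

Request:
move_arm:
  plan: [0,0,0.5,0,0,0,0,0,1.4,0,0,0,0,0,2.2,0,0,0,-0.1,-0.7,2.4,0,0,0,-0.2,-1.7,2.4,0,0,0,-0.3,-2.8,2.4,0,0,0,-0.4,-3.8,2.4,0,0,0,-0.5,-4.5,2.4,0,0,0,-0.54,-4.8,2.4,0,0,0,-0.54,-4.8,2.4,0,0,0]

```text
time_s: 14.05
eef_pos: [0.624, -0.2186, 0.1316]
eef_rot: [-0.001, 0.221, 0.975, 0.0]
wrist_force: [-0.2, 0.7, -1.2]
opening: 0.227
grasp_force: 58.9
```

Request:
move_arm:
  plan: [0,0,-0.1,0,0,0,0,0,-0.4,0,0,0,0,0,-0.7,0,0,0,0,0,-0.9,0,0,0,0,0,-1.05,0,0,0,0,0,-1.12,0,0,0,0,0,-1.12,0,0,0,0,0,-1.12,0,0,0]

```text
time_s: 15.05
eef_pos: [0.6247, -0.2187, 0.0769]
eef_rot: [0.0, 0.221, 0.975, -0.0]
wrist_force: [-0.2, 0.0, -1.9]
opening: 0.23
grasp_force: 58.9
```

Request:
move_arm:
  plan: [0,0,-0.06,0,0,0,0,0,-0.1,0,0,0,0,0,-0.12,0,0,0,0,0,-0.12,0,0,0]

```text
time_s: 15.55
eef_pos: [0.6245, -0.2185, 0.0709]
eef_rot: [0.0, 0.221, 0.975, -0.0]
wrist_force: [-2.6, 1.3, 3.9]
opening: 0.23
grasp_force: 59.4
```

Request:
move_arm:
  plan: [0,0,0,0,0,0,0,0,0,0,0,0,0,0,0,0,0,0,0,0,0,0,0,0,0,0,0,0,0,0,0,0,0.5,0,0,0,0,0,1.2,0,0,0,0,0,2.0,0,0,0,0,0,2.6,0,0,0,0,0,2.8,0,0,0]
  grip: 60

```text
time_s: 16.8
eef_pos: [0.6254, -0.219, 0.2129]
eef_rot: [0.002, 0.221, 0.975, -0.001]
wrist_force: [-0.3, -1.1, -0.5]
opening: 0.701
grasp_force: 0.0
```

Request:
move_arm:
  plan: [-0.5,1.0,0,0,0,0,-1.0,2.0,0,0,0,0,-1.55,3.05,0,0,0,0,-2.1,4.1,0,0,0,0,-2.65,5.2,0,0,0,0,-3.2,6.3,0,0,0,0,-3.75,7.4,0,0,0,0,-4.3,8.45,0,0,0,0,-4.8,9.4,0,0,0,0,-5.22,10.26,0,0,0,0]

```text
time_s: 18.05
eef_pos: [0.3616, 0.2959, 0.2093]
eef_rot: [-0.001, 0.22, 0.975, -0.0]
wrist_force: [0.5, 1.0, 0.3]
opening: 0.702
grasp_force: 0.0
```

Request:
move_arm:
  plan: [0,0,0,0,0,0,0,0,-0.6,0,0,0,0,0,-1.6,0,0,0,0,0,-2.4,0,0,0,0,0,-2.7,0,0,0,0,0,-2.8,0,0,0,0,0,-2.8,0,0,0,0,0,-2.8,0,0,0]

```text
time_s: 19.05
eef_pos: [0.3645, 0.295, 0.0717]
eef_rot: [0.001, 0.221, 0.975, 0.001]
wrist_force: [-0.5, 0.2, -0.0]
opening: 0.702
grasp_force: 0.0
```

```bash
python3 - <<'E'
from h import *
a=shot("top","d_top.png");b=shot("side","d_side.png")
print(ctrl.get_obs()["eef_pos"])
A=b["pixels"][220:380,350:550,::-1];B=b["pixels"][120:280,140:340,::-1]
im=np.hstack([cv2.resize(x,(400,320),interpolation=2) for x in(A,B)]);cv2.imwrite("pics/d.png",im)
E
```

```text
[0.36423405 0.29495744 0.07139599]
```

View pics/d.png

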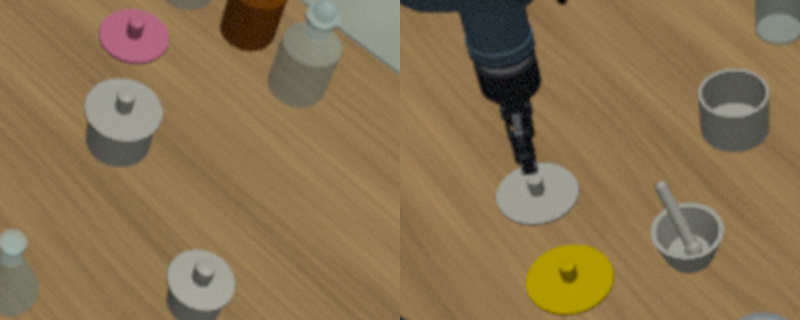

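The small and medium lids sit flat on their jars (crop (200,285) and (123,110)). The gripper is over the large white lid's knob (crop (535,185)).

Request:
move_arm:
  plan: [0,0,-0.5,0,0,0,0,0,-0.9,0,0,0,0,0,-1.1,0,0,0,0,0,-1.17,0,0,0,0,0,-1.17,0,0,0,0,0,-1.17,0,0,0]

```text
time_s: 19.9
eef_pos: [0.364, 0.2949, 0.0125]
eef_rot: [0.001, 0.221, 0.975, 0.0]
wrist_force: [1.0, -0.9, 0.2]
opening: 0.703
grasp_force: 0.0
```

Request:
move_arm:
  plan: [0,0,0,0,0,0,0,0,0,0,0,0,0,0,0,0,0,0,0,0,0,0,0,0,0,0,0,0,0,0,0,0,0,0,0,0,0,0,0,0,0,0,0,0,0,0,0,0]
  grip: 10

```text
time_s: 20.9
eef_pos: [0.3636, 0.2947, 0.0123]
eef_rot: [0.0, 0.221, 0.975, 0.0]
wrist_force: [-1.1, -0.7, 5.3]
opening: 0.225
grasp_force: 58.7
```

Request:
move_arm:
  plan: [0,0,0.5,0,0,0,0,0,1.4,0,0,0,0,0,2.4,0,0,0,0.5,-0.1,2.8,0,0,0,1.4,-0.3,2.8,0,0,0,2.5,-0.55,2.8,0,0,0,3.6,-0.8,2.8,0,0,0,4.6,-1.0,2.8,0,0,0,5.4,-1.2,2.8,0,0,0,5.8,-1.29,2.8,0,0,0]

```text
time_s: 22.15
eef_pos: [0.6551, 0.2288, 0.1508]
eef_rot: [-0.0, 0.221, 0.975, -0.0]
wrist_force: [-0.8, -0.0, -1.9]
opening: 0.23
grasp_force: 59.0
```

Request:
move_arm:
  plan: [0,0,0,0,0,0,0,0,0,0,0,0,0,0,-0.3,0,0,0,0,0,-0.7,0,0,0,0,0,-1.0,0,0,0,0,0,-1.2,0,0,0,0,0,-1.26,0,0,0,0,0,-1.28,0,0,0,0,0,-1.28,0,0,0]

```text
time_s: 23.28
eef_pos: [0.6539, 0.2301, 0.0885]
eef_rot: [0.001, 0.221, 0.975, 0.0]
wrist_force: [0.7, 0.4, -0.5]
opening: 0.228
grasp_force: 59.0
```

Request:
move_arm:
  plan: [0,0,-0.06,0,0,0,0,0,-0.1,0,0,0,0,0,-0.12,0,0,0,0,0,-0.12,0,0,0]

```text
time_s: 23.78
eef_pos: [0.6535, 0.2301, 0.0823]
eef_rot: [0.0, 0.221, 0.975, -0.0]
wrist_force: [-2.4, -0.2, 4.4]
opening: 0.232
grasp_force: 59.6
```

Request:
move_arm:
  plan: [0,0,0,0,0,0,0,0,0,0,0,0,0,0,0,0,0,0,0,0,0,0,0,0,0,0,0,0,0,0,0,0,0.5,0,0,0,0,0,1.2,0,0,0,0,0,2.0,0,0,0,0,0,2.6,0,0,0,0,0,2.8,0,0,0]
  grip: 60

```text
time_s: 25.02
eef_pos: [0.6545, 0.2303, 0.2245]
eef_rot: [0.002, 0.221, 0.975, 0.001]
wrist_force: [0.7, 0.5, -0.1]
opening: 0.697
grasp_force: 0.0
```

Request:
move_arm:
  plan: [-1.0,0.8,0,0,0,0,-2.0,1.6,0,0,0,0,-3.0,2.4,0,0,0,0,-4.0,3.2,0,0,0,0,-5.0,4.0,0,0,0,0,-6.0,4.5,0,0,0,0,-6.0,4.5,0,0,0,0,-6.0,4.5,0,0,0,0]

```text
time_s: 26.02
eef_pos: [0.3532, 0.4549, 0.221]
eef_rot: [-0.0, 0.22, 0.975, -0.001]
wrist_force: [0.2, -0.8, -0.0]
opening: 0.702
grasp_force: 0.0
```

```bash
python3 - <<'E'
from m import *
C=[c for c in (shot("top","e_top.png"),shot("side","e_side.png"))]
seeds=[[(481,245),(400,210),(222,195)],[(449,362),(410,290),(307,180)]]
for c,s in zip(C,seeds):
    B,_=blobs(c,s,80)
    for k,r,z in zip(B,(.036,.046,.056),(.052,.064,.076)): print(None if k is None else far(c,k,z,r,.0013))
E
```

```text
(array([ 539.57847007, -426.86175015]), np.float64(0.6309548123269636))
(array([ 624.76558188, -219.64469907]), np.float64(0.6357615016739624))
(array([653.52635042, 228.52135822]), np.float64(0.6497001521980016))
(array([ 540.88786801, -424.29025532]), np.float64(0.634899010349307))
(array([ 626.21270486, -216.49066928]), np.float64(0.684110216109658))
(array([655.66643925, 232.83767584]), np.float64(0.8910675791032087))
```

View pics/e_side.png

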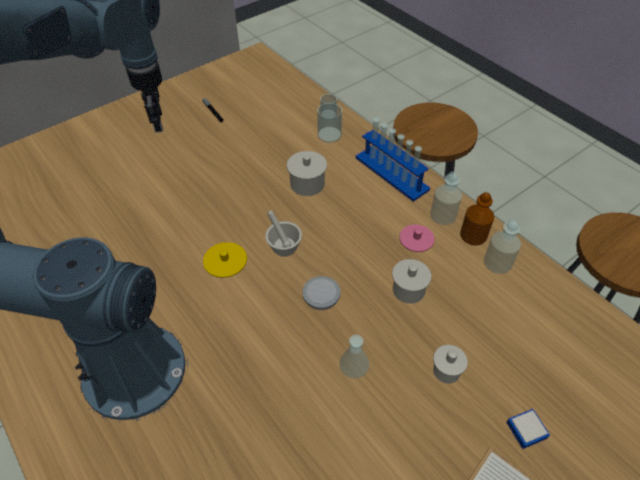

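View pics/e_top.png

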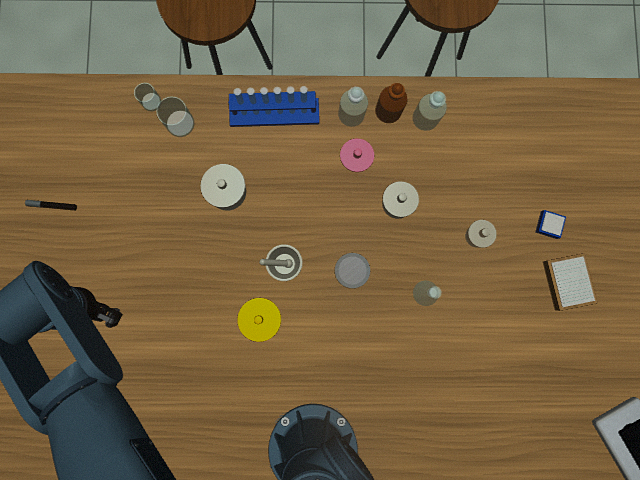

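All three jars are covered, at top-view pixels (223,186), (401,199) and (482,233). The lids measure within about 2 mm of the jar centres found at the start, and nothing else has moved.

```bash
python3 -c "
from bench import ctrl
print(ctrl.hand_in())"
```

```text
the job is handed in; nothing more can be done
None
```

The job is handed in at about 26 s of the 93 s allowed: each white lid lies flat on its own jar, within about 2 mm of centre by camera, and nothing else was disturbed; the hand-in call gave no verdict.

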